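# Put two cheese moulds under pressing weights

### The job

Put both young cheeses under the press: lay each mould's own follower flat on its cheese, the large one in the large mould and the small one in the small mould. Then set the largest weight on the large follower with the middle weight on top of it, and the smallest weight on the small follower, each fitted over the boss below. Set the weights down gently without dropping them, leave all five pieces standing free, and do not shift the moulds or disturb the other things on the table.

Things in the scene. Friction and masses are not known exactly. Their poses are not given: they have to be found in the camera images.
- mould_large: the larger of two open white round perforated cheese moulds, loose on the table, 1.9 kg, 80 mm high. Inside diameter 120 mm at the foot, 128 mm at the mouth; 138 mm over the rim. Holds a firm flat pale cheese, top 52 mm above the origin, 28 mm below the rim; a follower lies flat on it. Origin: centre of underside; z up.
- mould_small: the smaller of two open white round perforated cheese moulds, loose on the table, 1.2 kg, 80 mm high. Inside diameter 92 mm at the foot, 100 mm at the mouth; 110 mm over the rim. Holds a firm flat pale cheese, top 52 mm above the origin, 28 mm below the rim; a follower lies flat on it. Origin: centre of underside; z up.
- follower_large: the larger of two beech followers (pressing plates), 0.16 kg: round plate 108 mm diameter, 20 mm thick, bevelled 4 mm round the lower edge, central upright boss to grip, 34 mm diameter, 26 mm high (plate top at z = 20 mm, boss top at 46). Fits loosely into the large mould. Lies boss up. Origin: centre of underside; z up.
- follower_small: the smaller of two beech followers (pressing plates), 0.1 kg: round plate 82 mm diameter, 20 mm thick, bevelled 4 mm round the lower edge, central upright boss to grip, 34 mm diameter, 26 mm high (plate top at z = 20 mm, boss top at 46). Fits loosely into the small mould. Lies boss up. Origin: centre of underside; z up.
- weight_large: the largest of three bare stainless stacking weights, 0.7 kg: disc 92 mm diameter, 12 mm thick, central upright boss to grip, 34 mm diameter, 26 mm high (disc top at z = 12 mm, boss top at 38). Underneath, a central round recess, 48 mm diameter, 6 mm deep, goes over the boss of the piece below, whose flat top bears on the recess's ceiling. Lies boss up. Origin: centre of underside; z up.
- weight_medium: the middle of three bare stainless stacking weights, 0.48 kg: disc 74 mm diameter, 12 mm thick, central upright boss to grip, 34 mm diameter, 26 mm high (disc top at z = 12 mm, boss top at 38). Underneath, a central round recess, 48 mm diameter, 6 mm deep, goes over the boss of the piece below, whose flat top bears on the recess's ceiling. Lies boss up. Origin: centre of underside; z up.
- weight_small: the smallest of three bare stainless stacking weights, 0.33 kg: disc 58 mm diameter, 12 mm thick, central upright boss to grip, 34 mm diameter, 26 mm high (disc top at z = 12 mm, boss top at 38). Underneath, a central round recess, 48 mm diameter, 6 mm deep, goes over the boss of the piece below, whose flat top bears on the recess's ceiling. Lies boss up. Origin: centre of underside; z up.
- jar: a small glass jar with a steel lid, 44 mm in diameter and 55 mm high, standing between the moulds; to be left alone. Origin: centre of the underside.
- brush: a wooden rind brush, 110 x 45 mm and 42 mm high, lying on its bristles to the robot's right of the moulds; to be left alone. Origin: centre of the underside; its length is along x.
- trier: a cheese trier lying on the table to the robot's left of the moulds: a steel tube 14 mm thick and 125 mm long along its x axis from x = -20 to +105 mm, with a 54 mm wooden cross handle at x = -27 mm; to be left alone. Origin: on the table under the tube.
Not all that is in view belongs to the job. Leave any red or yellow look-alike of the weight_small alone. Leave any blue look-alike of the follower_small alone.

How it is judged:
At the end, for the whole second after the job is handed in: Followers flat on the cheese in their own moulds (height within 4 mm, centre within 14 mm); largest and smallest weights over the large and small followers' bosses, middle weight over the largest's (height within 3 mm, centre within 11 mm); all upright within 5 degrees, released, at rest (z of follower_large in the frame of mould_large between 0.048 and 0.056 m and horizontal distance between follower_large and mould_large below 0.014 m and angle between each of follower_large, follower_small, weight_large, weight_medium, weight_small's own z axis and vertical below 0.09 rad and linear speed of each of follower_large, follower_small, weight_large, weight_medium, weight_small below 0.02 m/s and angular speed of each of follower_large, follower_small, weight_large, weight_medium, weight_small below 0.2 rad/s and z of follower_small in the frame of mould_small between 0.048 and 0.056 m and horizontal distance between follower_small and mould_small below 0.014 m and z of weight_large in the frame of follower_large between 0.037 and 0.043 m and horizontal distance between weight_large and follower_large below 0.011 m and z of weight_medium in the frame of weight_large between 0.029 and 0.035 m and horizontal distance between weight_medium and weight_large below 0.011 m and z of weight_small in the frame of follower_small between 0.037 and 0.043 m and horizontal distance between weight_small and follower_small below 0.011 m); the robot touches nothing.
It fails at once if a mould is shifted more than 30 mm or tipped (distance of any of mould_large, mould_small from where it was at the start of the episode above 0.03 m or angle between any of mould_large, mould_small's own z axis and vertical above 0.35 rad).
It fails at once if the jar, the brush or the trier is moved more than 30 mm or tipped (distance of any of jar, brush, trier from where it was at the start of the episode above 0.03 m or angle between any of jar, brush, trier's own z axis and vertical above 0.35 rad).
It fails at once if a weight is let fall more than about 15 mm (over 0.55 m/s out of the fingers) or rammed onto the piece below (contact force over 110 N for the largest, 90 N for the middle, 70 N for the smallest) ((contact force between the fingers and weight_large below 0.1 N and linear speed of weight_large above 0.55 m/s) or (contact force between the fingers and weight_medium below 0.1 N and linear speed of weight_medium above 0.55 m/s) or (contact force between the fingers and weight_small below 0.1 N and linear speed of weight_small above 0.55 m/s) or contact force between weight_large and follower_large above 110 N or contact force between weight_medium and weight_large above 90 N or contact force between weight_small and follower_small above 70 N).
It also fails if it takes over 144 s, if anything falls off the work surface, if the arm or the gripper's body presses on something with over 40 N, if the wrist force passes 120 N, or if a joint passes its speed limit or range.

### The arm

A 7-joint arm with a two-finger parallel gripper is mounted at the origin on the work surface. World frame = base frame: x ahead of the robot, y to its left, z up, the work surface at z = 0. Lengths are in m, angles in rad, forces in N, time in s.
With the tool pointing down it reaches from about 0.4 to 0.85 m from the base axis. Payload 10.4 kg.
Tool frame: the origin (TCP) lies at the very end of the fingers, on their centre line; the grasp point (between the pads) lies 19 mm behind it; z points along the fingers, y is the direction in which the jaws open and shut (so a half turn about z gives the same grasp; the last joint's range is limited). The gripper opens to 87 mm and grips with 3 to 60 N. Pads are 19 mm wide; open, the fingers measure 117 mm over their backs; the gripper's body (75 mm by 190 mm) begins 51 mm behind the grasp point.
Start: joints at [1.196, 0.332, -0.065, 1.46, 0.022, 1.35, -0.088], TCP at [0.215, -0.587, 0.223] pointing down, gripper open.
Joint ranges: [-2.6, 2.6], [-0.5, 2.12], [-1.47, 1.34], [0.16, 2.42], [-1.27, 4.41], [0.06, 2.06], [-2.6, 2.6]. Speed limits (rad/s): [2.22, 2.22, 2.79, 2.79, 3.14, 3.14, 3.14].

### API

Orientations are given as a unit quaternion [x, y, z, w].
In Python, from bench import read_state, camera, close_job, recognise, masks_of gives the robot as it stands.
- The arm moves only by the tool play_rows, never from a script. Its argument "moves" is a list of rows, each a list of 3 entries, a list of its own where there are three numbers: the shift along the tool's x, y, z in cm, then the turn, a rotation vector about the tool's x, y, z in rad, then the finger opening in cm, from 0 to 8.7. In form: [[[dx, dy, dz], [ax, ay, az], jaw], ...]. A call has 1 to 8 rows; each row is the pose to reach, as a shift and turn from the pose commanded when the call began, along the tool's axes at that moment; what a row does not reach only later rows make up. A row lasts 1/8 s, in which the tool goes at most 62.5 mm and 10.7 degrees, less where a joint would pass 70% of its speed; a pose out of reach is approached as far as the arm can. A call with a gripper value outside its range is refused whole. The fingers move at their own pace and stop on an object; "grip_force" is the grip in N (left out, the last holds). Time passes only in rows, so rows that repeat a pose let the fingers close. It gives the time, the measured TCP pose, the force and the opening at its end, in the units of the state.
- read_state(): the state, without advancing time (a new reading comes with each control period).
- camera(name): name is "side" or "top" or "wrist"; returns a dict with "frame" (480x640x3 uint8, red, green, blue), "intrinsics" (3x3 intrinsics, pixels), "k1" (the pictures are not rectified: a ray, as slopes to the right and down, at radius r is drawn at 1 + k1 r^2 times it, then the intrinsics apply), "camera_from_world" (4x4, takes a point from world to camera coordinates). Camera axes: x right, y down, z forward; pixel columns grow to the right and rows downward; lengths in m; the calibration is good to about 2 mm. A picture is of the moment at which its call begins. There is no depth.
- close_job(): hands the job in, once; it reports no verdict.
Trained networks look in a picture, given as the dict that the camera call returned (one of the last four; its "shot" number tells which), for a name from the list of things; names that differ only in an ending like _2 or _b are one class to them, and where a whole thing is asked for, a point or a joint stands for the part that bears it (a point fixed in the world has none). Each returns a list of dicts, best first, with "conf" (0 to 1); they miss things now and then, are a little off and sometimes report something else, mostly with a low value. They report only what shows in the picture. A call takes as long as a camera call. They do not tell look-alikes from the thing itself.
- recognise(picture, query): "at" ([column, row] in pixels, amid what is visible of it).
- masks_of(picture, query): "region" (480x640 bool, what is visible of it) and "at" ([column, row] in pixels, amid what is visible of it).
The state is a dict: "time": time; "joint_positions": joint angles; "joint_vel": joint speeds; "joint_torque": joint torques, N m; "ee_pos": TCP position; "eef_rot": TCP orientation; "ft_force": force on the tool from outside, world axes, zero at the start; "torque": the same for the moment, N m; "width": finger opening in m.
Only numpy, scipy, OpenCV 4.12 (cv2) and the standard library are available. Lean on these libraries where they do the work, as an engineer would, in place of code of your own. Each camera call takes 0.05 s, during which the arm holds its last target.

## Working session

There is one attempt and no reset: what is moved stays moved. The work goes in short steps, Python scripts to look and compute and a tool call to move; the robot and the scene stay as the last step left them, time stands still between calls to the robot, and variables do not carry over. Pictures are saved under pics/ and viewed, and the job is handed in when it is done.

Besides the shell and the picture viewer there is one more tool, called after "Emit:" in YAML: its name, and indented under it one key for each argument. play_rows: Moves the arm, as the interface text tells. Its arguments: {"type":"object","properties":{"moves":{"type":"array","items":{"type":"array"}},"grip_force":{"type":"number"}},"required":["moves"]}

```bash
mkdir -p pics; cat > h.py <<'E'
import numpy as np, cv2
from bench import read_state, camera, close_job, recognise, masks_of
def save(p,n,crop=None,s=1):
    im=p["frame"][:,:,::-1]
    if crop: im=im[crop[1]:crop[3],crop[0]:crop[2]]
    if s!=1: im=cv2.resize(im,None,fx=s,fy=s,interpolation=cv2.INTER_CUBIC)
    cv2.imwrite(f"pics/{n}.png",im)
def ray(p,uv):
    K=np.array(p["intrinsics"]);T=np.array(p["camera_from_world"])
    d=np.linalg.inv(K)@[uv[0],uv[1],1.]; d=d[:2]; u=d.copy()
    for _ in range(20): u=d/(1+p["k1"]*(u@u))
    R=T[:3,:3]; o=-R.T@T[:3,3]; return o,R.T@np.array([u[0],u[1],1.])
def atz(p,uv,z):
    o,d=ray(p,uv); return o+d*(z-o[2])/d[2]
def proj(p,X):
    K=np.array(p["intrinsics"]);T=np.array(p["camera_from_world"])
    c=T[:3,:3]@np.array(X)+T[:3,3]; u=c[:2]/c[2]; u=u*(1+p["k1"]*(u@u)); return (K@[u[0],u[1],1])[:2]
E
python3 - <<'E'
from h import *
s=read_state(); print({k:np.round(v,3) for k,v in s.items()})
for n in("top","side","wrist"):
    p=camera(n); save(p,n+"0"); T=np.array(p["camera_from_world"]); print(n,p["k1"],np.round(p["intrinsics"],1).tolist(),np.round(-T[:3,:3].T@T[:3,3],3))
E
```

```text
{'time': np.float64(0.0), 'joint_positions': array([ 1.196,  0.333, -0.065,  1.461,  0.022,  1.35 , -0.089]), 'joint_vel': array([ 0.   ,  0.001, -0.   , -0.001,  0.   ,  0.   ,  0.001]), 'joint_torque': array([-0.0000e+00, -6.2325e+01,  2.5000e-02, -3.8989e+01, -6.1000e-02,
        4.0000e-02,  0.0000e+00]), 'ee_pos': array([ 0.215, -0.586,  0.222]), 'eef_rot': array([ 0.985,  0.175, -0.   , -0.001]), 'ft_force': array([-0.309,  0.528,  0.65 ]), 'torque': array([-0.023, -0.038, -0.005]), 'width': np.float64(0.087)}
top -0.07184765321913167 [[530.8, 0.0, 310.7], [0.0, 530.8, 240.5], [0.0, 0.0, 1.0]] [ 0.271 -0.016  1.327]
side 0.006031438313684045 [[479.2, 0.0, 312.6], [0.0, 479.2, 245.2], [0.0, 0.0, 1.0]] [0.461 0.686 0.791]
wrist -0.05899566583055397 [[334.0, 0.0, 319.7], [0.0, 334.0, 240.5], [0.0, 0.0, 1.0]] [ 0.277 -0.564  0.384]
```

```bash
python3 - <<'E'
from h import *
p=camera("top"); 
for q in "mould_large mould_small follower_large follower_small weight_large weight_medium weight_small jar brush trier".split():
    for r in masks_of(p,q)[:5]:
        print(q,round(r["conf"],2),np.round(r["at"]),r["region"].sum(),np.round(atz(p,r["at"],0.04),3))
E
```

```text
mould_large 0.66 [397. 199.] 2770 [ 0.608 -0.216  0.04 ]
mould_small 0.91 [268. 190.] 1804 [0.64  0.107 0.04 ]
follower_large 0.61 [183. 213.] 1437 [0.587 0.322 0.04 ]
follower_small 0.93 [221. 269.] 864 [0.443 0.223 0.04 ]
follower_small 0.56 [169. 262.] 900 [0.465 0.353 0.04 ]
follower_small 0.25 [396. 200.] 2782 [ 0.606 -0.212  0.04 ]
weight_large 0.73 [417. 262.] 1068 [ 0.45  -0.258  0.04 ]
weight_medium 0.78 [342. 268.] 729 [ 0.438 -0.072  0.04 ]
weight_small 0.68 [292. 307.] 454 [0.346 0.051 0.04 ]
weight_small 0.57 [356. 309.] 455 [ 0.337 -0.104  0.04 ]
weight_small 0.51 [345. 267.] 680 [ 0.44 -0.08  0.04]
jar 0.53 [329. 192.] 275 [ 0.632 -0.048  0.04 ]
brush 0.75 [463. 192.] 815 [ 0.621 -0.383  0.04 ]
trier 0.58 [221. 188.] 290 [0.651 0.226 0.04 ]
```

View pics/top0.png

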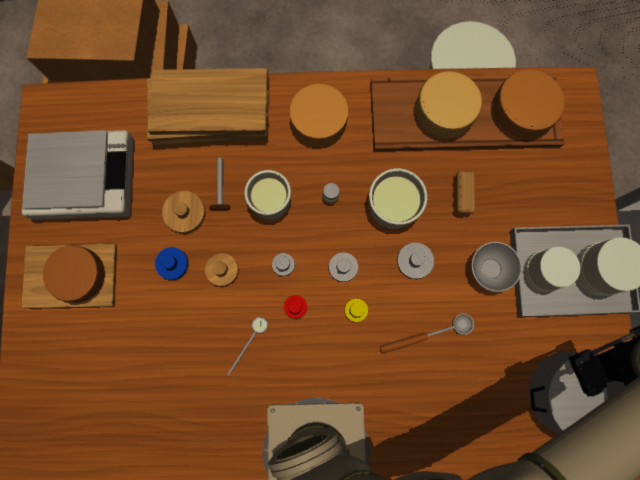

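View pics/side0.png

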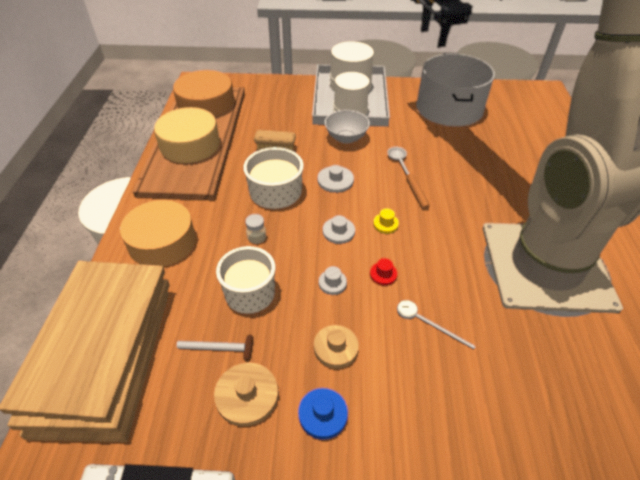

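```bash
python3 - <<'E'
from h import *
p=camera("top"); save(p,"topcrop",(140,160,500,340),2.2)
E
```

```text
(no output)
```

View pics/topcrop.png

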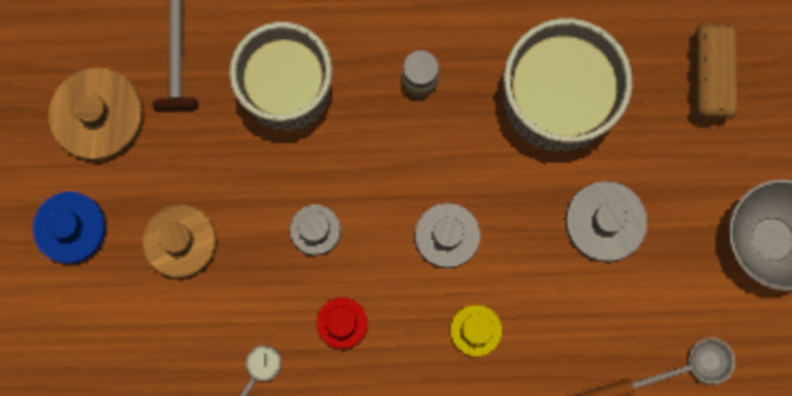

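Top view: the wood follower at (183,212) is the larger, so it is follower_large. The wood follower at (221,270) is follower_small; the blue one at (171,264) is a look-alike. The bare steel weights are small (283,264), medium (343,267) and large (416,261), which fits their growing diameters. Red (295,307) and yellow (357,310) are look-alikes to leave alone.

Next I'll measure by matching model silhouettes to the masks in both views.

```bash
cat > fit.py <<'E'
from h import *
from scipy.optimize import least_squares
def cyl(r,z0,z1,r1=None):
    a=np.linspace(0,2*np.pi,48,endpoint=False);r1=r1 or r
    return np.vstack([np.c_[rr*np.cos(a),rr*np.sin(a),0*a+z] for rr,z in((r,z0),(r1,z1))])
M={"follower_large":[(54,0,20),(17,20,46)],"follower_small":[(41,0,20),(17,20,46)],
"weight_large":[(46,0,12),(17,12,38)],"weight_medium":[(37,0,12),(17,12,38)],"weight_small":[(29,0,12),(17,12,38)],
"mould_large":[(66,0,80,69)],"mould_small":[(52,0,80,55)],"jar":[(22,0,55)]}
def sil(p,n,xyz):
    m=np.zeros((960*2,1280*2),np.uint8)
    for c in M[n]:
        pts=cyl(*[v/1000 for v in c])+np.array(xyz)
        q=np.array([proj(p,x) for x in pts]); h=cv2.convexHull(np.round((q+.5)*4).astype(np.int32))
        cv2.fillConvexPoly(m,h,1)
    return m
def cen(m): 
    ys,xs=np.nonzero(m); return np.array([xs.mean(),ys.mean()])
def fit(p,n,mask,xy,z=0):
    t=cen(mask); xy=np.array(xy,float)
    for _ in range(6):
        s=cen(sil(p,n,[*xy,z]))/4-.375-.5+.375
        d=t-s
        a=atz(p,s+d,z+.02)-atz(p,s,z+.02); xy+=a[:2]
    S=sil(p,n,[*xy,z])[1::4,1::4].astype(bool)
    return xy,(S&mask).sum()/(S|mask).sum()
E
cat > meas.py <<'E'
from fit import *
import sys
G={"follower_large":(.587,.322),"follower_small":(.443,.223),"weight_large":(.45,-.258),"weight_medium":(.438,-.072),"weight_small":(.44,.07),"mould_large":(.61,-.21),"mould_small":(.64,.107),"jar":(.63,-.05)}
for v in("top","side"):
    p=camera(v)
    for n in G:
        for r in masks_of(p,n):
            xy,iou=fit(p,n,r["region"],G[n])
            if np.hypot(*(xy-G[n]))<.04: print(v,n,np.round(xy,4),"iou",round(iou,2),round(r["conf"],2))
E
python3 meas.py
```

```text
top follower_large [0.5989 0.3274] iou 0.96 0.95
top follower_small [0.4466 0.2292] iou 0.92 0.6
top weight_large [ 0.4582 -0.2595] iou 0.97 0.79
top weight_medium [ 0.4473 -0.0767] iou 0.92 0.57
top weight_small [0.4568 0.0737] iou 0.96 0.69
top mould_large [ 0.6079 -0.2136] iou 0.97 0.95
top mould_small [0.6273 0.1059] iou 0.96 0.82
top jar [ 0.6322 -0.0512] iou 0.83 0.57
side follower_large [0.5977 0.3251] iou 0.96 0.66
side follower_small [0.4455 0.227 ] iou 0.93 0.79
side weight_large [ 0.456 -0.258] iou 0.95 0.94
side weight_medium [ 0.4449 -0.0766] iou 0.94 0.66
side weight_small [0.4556 0.0736] iou 0.85 0.76
side mould_large [ 0.6049 -0.2137] iou 0.97 0.94
side mould_small [0.6242 0.103 ] iou 0.97 0.93
side jar [ 0.63   -0.0506] iou 0.88 0.65
```

Emit:
play_rows:
  moves:
    - [[0,0,-1],[0,0,0.17],8.0]
    - [[0,0,-2],[0,0,0.34],7.0]
    - [[0,0,-3],[0,0,0.352],7.0]
    - [[0,0,-3],[0,0,0.352],7.0]
  grip_force: 20

```text
time: 2.15
ee_pos: [0.2156, -0.5871, 0.2535]
eef_rot: [1.0, 0.002, 0.0, 0.001]
ft_force: [-0.3, -0.0, -0.2]
width: 0.0706
```

```bash
cat > st.py <<'E'
from h import *
from scipy.spatial.transform import Rotation as R
import sys
s=read_state();r=R.from_quat(s["eef_rot"]);m=r.as_matrix()
print("t",round(float(s["time"]),2),"pos",np.round(s["ee_pos"],4),"w",round(float(s["width"]),4),"F",np.round(s["ft_force"],1)); print(np.round(m,3).tolist())
a=[float(x) for x in sys.argv[1:]]
if a: print("shift cm",np.round(m.T@(np.array(a)-s["ee_pos"])*100,2))
E
python3 st.py .598 .326 .2
```

```text
t 2.15 pos [ 0.2156 -0.5871  0.2535] w 0.0706 F [-0.3 -0.  -0.2]
[[1.0, 0.003, 0.001], [0.003, -1.0, -0.001], [0.001, 0.001, -1.0]]
shift cm [ 38.54 -91.19   5.23]
```

Emit:
play_rows:
  moves:
    - [[2.4,-5.6,0],[0,0,0],7.0]
    - [[4.8,-11.2,0],[0,0,0],7.0]
    - [[7.2,-16.8,0],[0,0,0],7.0]
    - [[9.6,-22.4,0],[0,0,0],7.0]
    - [[12,-28,0],[0,0,0],7.0]
    - [[14.4,-33.6,0],[0,0,0],7.0]
    - [[16.8,-39.2,0],[0,0,0],7.0]
    - [[19.2,-44.8,0],[0,0,0],7.0]

```text
time: 3.15
ee_pos: [0.4078, -0.1369, 0.2524]
eef_rot: [1.0, 0.001, 0.0, 0.0]
ft_force: [0.0, -0.6, -0.1]
width: 0.0698
```

Emit:
play_rows:
  moves:
    - [[2.4,-5.6,0],[0,0,0],7.0]
    - [[4.8,-11.2,1],[0,0,0],7.0]
    - [[7.2,-16.8,2],[0,0,0],7.0]
    - [[9.6,-22.4,3],[0,0,0],7.0]
    - [[12,-28,4],[0,0,0],7.0]
    - [[14.4,-33.6,5],[0,0,0],7.0]
    - [[16.8,-39.2,5],[0,0,0],7.0]
    - [[19.3,-46.4,5],[0,0,0],7.0]

```text
time: 4.15
ee_pos: [0.5971, 0.3132, 0.2016]
eef_rot: [1.0, 0.001, -0.0, 0.0]
ft_force: [1.5, -0.5, 2.4]
width: 0.0702
```

```bash
python3 st.py .598 .326 .023; python3 -c "
from h import *
save(camera('wrist'),'w1')"
```

```text
t 4.15 pos [0.5971 0.3132 0.2016] w 0.0702 F [ 1.5 -0.5  2.4]
[[1.0, 0.001, -0.0], [0.001, -1.0, -0.001], [-0.0, 0.001, -1.0]]
shift cm [ 0.1  -1.29 17.86]
```

View pics/w1.png

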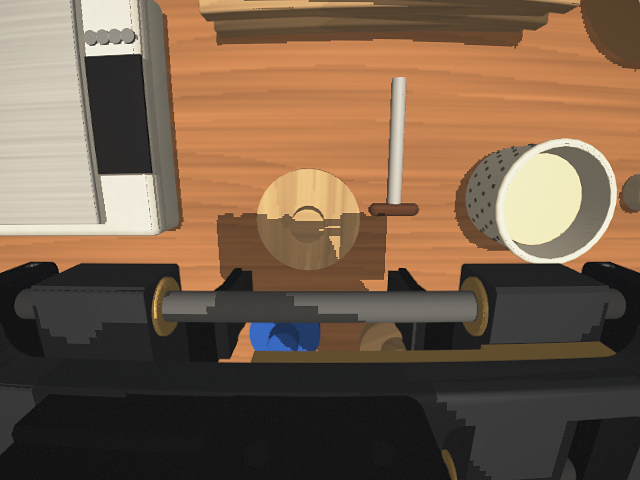

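```bash
cat > wf.py <<'E'
from fit import *
import sys
n=sys.argv[1];g=[float(a) for a in sys.argv[2:4]]; z=float(sys.argv[4]) if len(sys.argv)>4 else 0
p=camera("wrist")
for r in masks_of(p,n):
    xy,iou=fit(p,n,r["region"],g,z); print(n,np.round(xy,4),round(iou,2),round(r["conf"],2),np.round(r["at"]))
E
python3 wf.py follower_large .598 .326;python3 wf.py mould_small .626 .1045
```

```text
follower_large [0.5981 0.3253] 0.98 0.68 [317. 217.]
mould_small [0.625  0.1017] 0.97 0.89 [551. 198.]
mould_small [0.6084 0.324 ] 0.65 0.39 [309. 217.]
```

Emit:
play_rows:
  moves:
    - [[0.1,-1.3,3],[0,0,0],5.5]
    - [[0.1,-1.3,7],[0,0,0],5.5]
    - [[0.1,-1.3,10],[0,0,0],5.5]
    - [[0.1,-1.3,10],[0,0,0],5.5]

```text
time: 4.9
ee_pos: [0.5967, 0.3221, 0.1007]
eef_rot: [1.0, -0.001, -0.001, 0.001]
ft_force: [-0.5, 0.6, 0.4]
width: 0.0554
```

```bash
python3 st.py .598 .326 .023; python3 wf.py follower_large .598 .326; python3 -c "
from h import *
save(camera('wrist'),'w2')"
```

```text
t 4.9 pos [0.5967 0.3221 0.1007] w 0.0554 F [-0.5  0.6  0.4]
[[1.0, -0.002, -0.003], [-0.002, -1.0, -0.003], [-0.003, 0.003, -1.0]]
shift cm [ 0.15 -0.41  7.77]
follower_large [0.6031 0.3249] 0.86 0.8 [314. 235.]
```

View pics/w2.png

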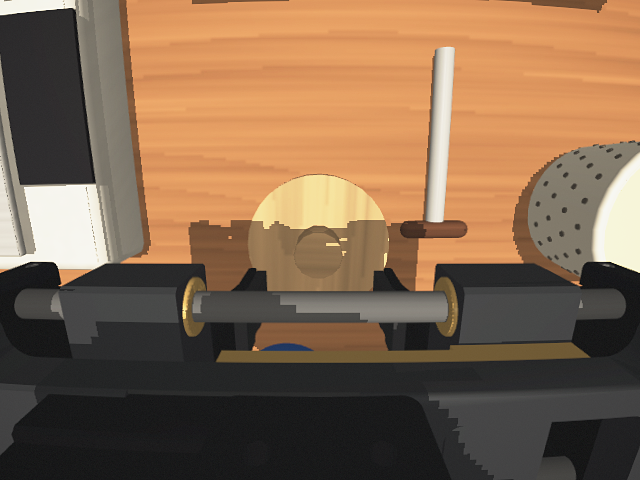

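The plate sits on the jaw centre line at (318,235) px, with the trier handle clear to the right at (433,228).

Emit:
play_rows:
  moves:
    - [[0.1,-0.3,3],[0,0,0],5.5]
    - [[0.1,-0.3,5],[0,0,0],5.5]
    - [[0.1,-0.3,6.5],[0,0,0],5.5]
    - [[0.1,-0.3,7.5],[0,0,0],5.5]
    - [[0.1,-0.3,7.5],[0,0,0],5.5]

```text
time: 5.68
ee_pos: [0.5979, 0.3281, 0.0271]
eef_rot: [1.0, -0.0, -0.0, 0.0]
ft_force: [0.4, -0.6, 0.2]
width: 0.0548
```

```bash
python3 st.py .598 .3255 .024
```

```text
t 5.67 pos [0.5979 0.3281 0.0271] w 0.0548 F [ 0.4 -0.6  0.2]
[[1.0, -0.0, -0.001], [-0.0, -1.0, -0.0], [-0.001, 0.0, -1.0]]
shift cm [0.01 0.26 0.31]
```

Emit:
play_rows:
  moves:
    - [[0,0.25,0.3],[0,0,0],5.5]
    - [[0,0.25,0.3],[0,0,0],3.0]
    - [[0,0.25,0.3],[0,0,0],3.0]
    - [[0,0.25,0.3],[0,0,0],3.0]
    - [[0,0.25,0.3],[0,0,0],3.0]

```text
time: 6.3
ee_pos: [0.5982, 0.3258, 0.0248]
eef_rot: [1.0, -0.0, 0.0, 0.0]
ft_force: [-0.9, -0.5, 1.7]
width: 0.0337
```

Emit:
play_rows:
  moves:
    - [[0,0,-1],[0,0,0],3.0]
    - [[0,0,-4],[0,0,0],3.0]
    - [[0,0,-8],[0,0,0],3.0]
    - [[0,0,-13],[0,0,0],3.0]
    - [[0,0,-16],[0,0,0],3.0]
    - [[0,0,-17],[0,0,0],3.0]
    - [[0,0,-17],[0,0,0],3.0]

```text
time: 7.18
ee_pos: [0.598, 0.3256, 0.1943]
eef_rot: [1.0, -0.0, 0.0, 0.0]
ft_force: [0.3, -0.2, -2.4]
width: 0.0336
```

```bash
python3 st.py .6065 -.2135 .2; python3 -c "
from h import *
save(camera('wrist'),'w3')"
```

```text
t 7.17 pos [0.598  0.3256 0.1943] w 0.0336 F [ 0.3 -0.2 -2.4]
[[1.0, -0.0, 0.0], [-0.0, -1.0, -0.0], [0.0, 0.0, -1.0]]
shift cm [ 0.86 53.91 -0.56]
```

View pics/w3.png

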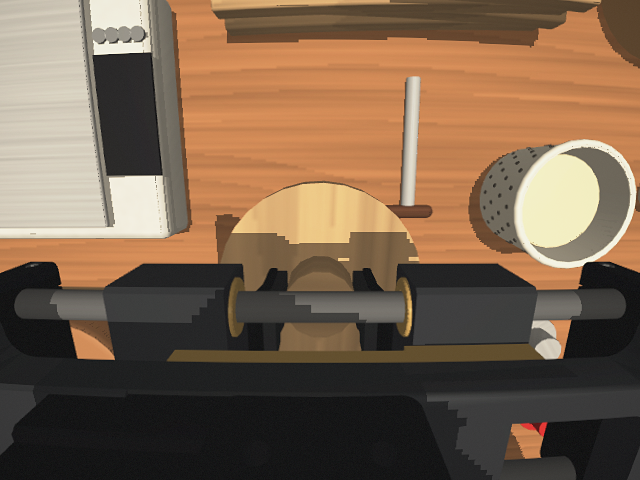

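Grasp is good: the follower hangs level, 2.4 N, width 33.6 mm. I'll carry it to the large mould.

Emit:
play_rows:
  moves:
    - [[0.1,4,0],[0,0,0],3.0]
    - [[0.2,9,0],[0,0,0],3.0]
    - [[0.3,15,0],[0,0,0],3.0]
    - [[0.4,21,0],[0,0,0],3.0]
    - [[0.5,27,0],[0,0,0],3.0]
    - [[0.6,33,0],[0,0,0],3.0]
    - [[0.8,39,0],[0,0,0],3.0]
    - [[0.9,45,0],[0,0,0],3.0]

```text
time: 8.22
ee_pos: [0.606, -0.1264, 0.1928]
eef_rot: [1.0, -0.0, -0.001, -0.0]
ft_force: [0.2, -0.8, -1.7]
width: 0.0337
```

Emit:
play_rows:
  moves:
    - [[0,4.5,0],[0,0,0],3.0]
    - [[0,7.5,0],[0,0,0],3.0]
    - [[0,8.9,0],[0,0,0],3.0]
    - [[0,8.9,0],[0,0,0],3.0]
    - [[0,8.9,0],[0,0,0],3.0]

```text
time: 8.85
ee_pos: [0.6072, -0.211, 0.1943]
eef_rot: [1.0, 0.001, -0.0, -0.0]
ft_force: [0.6, 0.3, -2.6]
width: 0.0335
```

```bash
python3 st.py .6065 -.2135 .2; python3 wf.py mould_large .6065 -.2135; python3 -c "
from h import *
save(camera('wrist'),'w4')"
```

```text
t 8.85 pos [ 0.6072 -0.211   0.1943] w 0.0335 F [ 0.6  0.3 -2.6]
[[1.0, 0.002, -0.0], [0.002, -1.0, 0.001], [-0.0, -0.001, -1.0]]
shift cm [-0.07  0.24 -0.57]
mould_large [ 0.653  -0.2184] 0.18 0.92 [329. 177.]
```

View pics/w4.png

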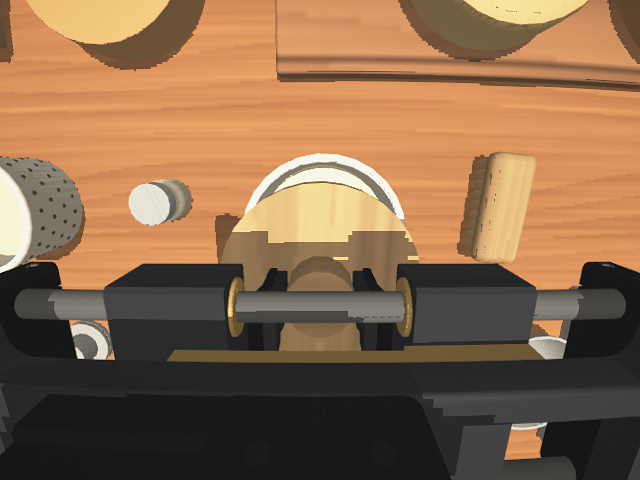

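Emit:
play_rows:
  moves:
    - [[-0.05,0.2,2],[0,0,0],3.0]
    - [[-0.05,0.2,4],[0,0,0],3.0]
    - [[-0.05,0.2,6],[0,0,0],3.0]
    - [[-0.05,0.2,7.5],[0,0,0],3.0]
    - [[-0.05,0.2,8],[0,0,0],3.0]
    - [[-0.05,0.2,8],[0,0,0],3.0]

```text
time: 9.75
ee_pos: [0.6065, -0.2153, 0.1145]
eef_rot: [1.0, -0.0, 0.0, -0.0]
ft_force: [0.1, -0.1, -2.5]
width: 0.0336
```

```bash
python3 st.py .6065 -.2135 .0765; python3 -c "
from h import *
save(camera('wrist'),'w5',(160,100,480,340),2);save(camera('side'),'s5',(180,80,380,230),4)"
```

```text
t 9.75 pos [ 0.6065 -0.2153  0.1145] w 0.0336 F [ 0.1 -0.1 -2.5]
[[1.0, -0.0, 0.0], [-0.0, -1.0, 0.0], [0.0, -0.0, -1.0]]
shift cm [-0.   -0.18  3.8 ]
```

View pics/w5.png

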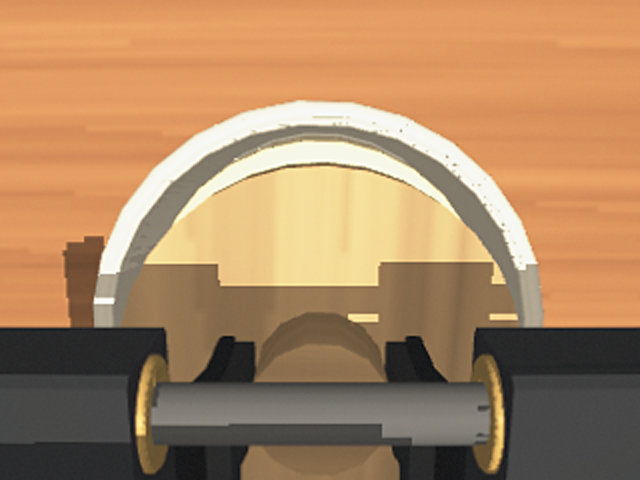

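View pics/s5.png

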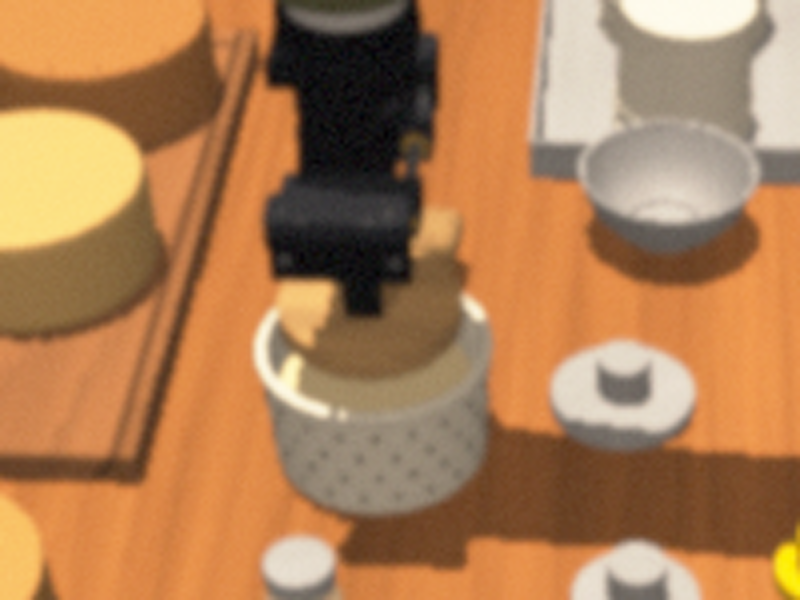

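The follower is centred in the mouth: rim 95–540 px and plate about 322 px in the 2x wrist crop. Lowering and releasing.

Emit:
play_rows:
  moves:
    - [[0,-0.15,1],[0,0,0],3.0]
    - [[0,-0.15,2],[0,0,0],3.0]
    - [[0,-0.15,2.8],[0,0,0],3.0]
    - [[0,-0.15,3.4],[0,0,0],3.0]
    - [[0,-0.15,3.7],[0,0,0],3.0]
    - [[0,-0.15,3.8],[0,0,0],3.0]
    - [[0,-0.15,3.8],[0,0,0],3.0]

```text
time: 10.72
ee_pos: [0.6067, -0.2138, 0.0768]
eef_rot: [1.0, -0.0, 0.0, 0.0]
ft_force: [-0.1, 0.4, -1.2]
width: 0.0331
```

Emit:
play_rows:
  moves:
    - [[0,0,0],[0,0,0],4.0]
    - [[0,0,0],[0,0,0],5.0]
    - [[0,0,0],[0,0,0],5.0]
    - [[0,0,-1],[0,0,0],5.0]
    - [[0,0,-3],[0,0,0],5.5]
    - [[0,0,-7],[0,0,0],5.5]
    - [[0,0,-11],[0,0,0],5.5]
    - [[0,0,-13],[0,0,0],5.5]

```text
time: 11.72
ee_pos: [0.6075, -0.2137, 0.2105]
eef_rot: [1.0, -0.0, 0.002, 0.001]
ft_force: [0.5, 0.5, 0.3]
width: 0.0552
```

```bash
python3 st.py .446 .228 .2; python3 wf.py follower_large .6065 -.2135 .052;  python3 -c "
from h import *
save(camera('wrist'),'w6')"
```

```text
t 11.72 pos [ 0.6075 -0.2137  0.2105] w 0.0552 F [0.5 0.5 0.3]
[[1.0, -0.0, 0.004], [-0.0, -1.0, -0.001], [0.004, 0.001, -1.0]]
shift cm [-16.16 -44.17   0.91]
follower_large [ 0.6064 -0.2137] 0.99 0.92 [317. 231.]
follower_large [ 0.6296 -0.3743] 0.48 0.52 [491. 208.]
```

View pics/w6.png

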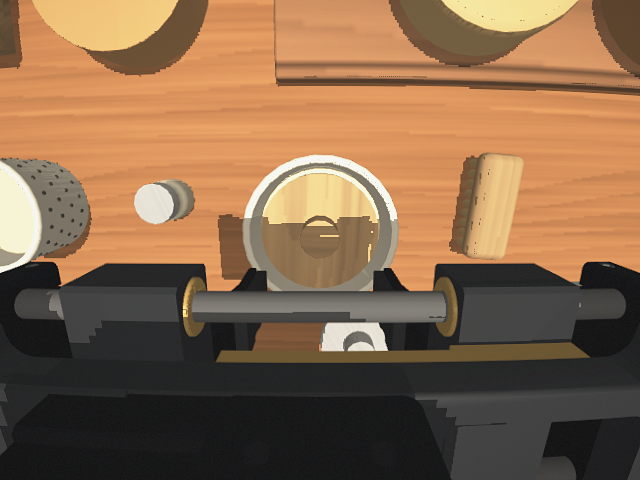

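follower_large lies flat and centred (320,235). Next is follower_small, the plain wooden one.

Emit:
play_rows:
  moves:
    - [[-2,-5.5,0],[0,0,0],5.5]
    - [[-4,-11,0],[0,0,0],5.5]
    - [[-6,-16.5,0],[0,0,0],5.5]
    - [[-8,-22,0],[0,0,0],5.5]
    - [[-10,-27.5,0],[0,0,0],5.5]
    - [[-12,-33,0],[0,0,0],5.5]
    - [[-14,-38.5,0],[0,0,0],5.5]
    - [[-16.15,-44.1,0],[0,0,0],5.5]

```text
time: 12.88
ee_pos: [0.4436, 0.2281, 0.2052]
eef_rot: [1.0, -0.001, -0.001, 0.0]
ft_force: [1.2, 0.2, 0.5]
width: 0.0551
```

Emit:
play_rows:
  moves:
    - [[0,0,2],[0,0,0],5.5]
    - [[0,0,2],[0,0,0],5.5]
    - [[0,0,2],[0,0,0],5.5]

```text
time: 13.25
ee_pos: [0.4453, 0.2264, 0.1863]
eef_rot: [1.0, -0.001, -0.0, 0.0]
ft_force: [0.0, -0.0, -0.2]
width: 0.0546
```

```bash
python3 st.py .446 .228 .0245; python3 wf.py follower_small .446 .228;  python3 -c "
from h import *
save(camera('wrist'),'w7')"
```

```text
t 13.25 pos [0.4453 0.2264 0.1863] w 0.0546 F [ 0.  -0.  -0.2]
[[1.0, -0.002, -0.001], [-0.002, -1.0, -0.0], [-0.001, 0.0, -1.0]]
shift cm [ 0.09 -0.17 16.18]
follower_small [0.4464 0.2256] 0.99 0.67 [321. 223.]
follower_small [0.4648 0.3532] 0.97 0.63 [195. 203.]
```

View pics/w7.png

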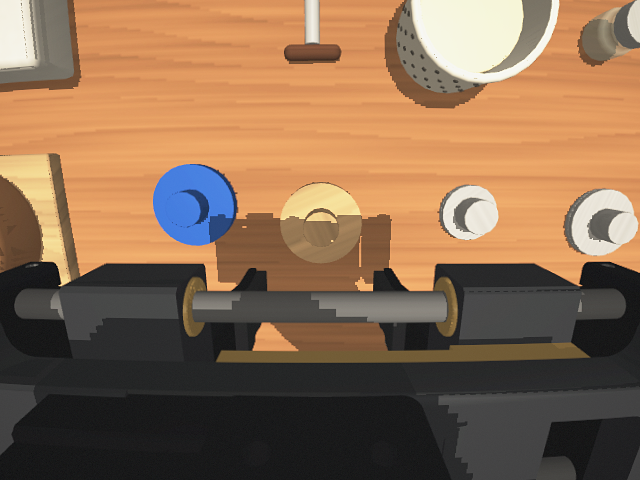

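The wooden follower_small is at (321,223) between the jaws; the blue look-alike at (194,204) is clear of them. Descending.

Emit:
play_rows:
  moves:
    - [[0.1,0,4],[0,0,0],5.5]
    - [[0.1,0,8],[0,0,0],5.5]
    - [[0.1,0,11],[0,0,0],5.5]
    - [[0.1,0,14],[0,0,0],5.5]
    - [[0.1,0,15.5],[0,0,0],5.5]
    - [[0.1,0,16.1],[0,0,0],5.5]
    - [[0.1,0,16.1],[0,0,0],5.5]
    - [[0.1,0,16.1],[0,0,0],3.0]

```text
time: 14.4
ee_pos: [0.4467, 0.2275, 0.0264]
eef_rot: [1.0, -0.0, 0.001, -0.0]
ft_force: [-0.9, -0.0, -0.6]
width: 0.0509
```

Emit:
play_rows:
  moves:
    - [[0,0,0],[0,0,0],3.0]
    - [[0,0,0],[0,0,0],3.0]
    - [[0,0,0],[0,0,0],3.0]
    - [[0,0,-2],[0,0,0],3.0]
    - [[0,0,-6],[0,0,0],3.0]
    - [[0,0,-11],[0,0,0],3.0]
    - [[0,0,-15],[0,0,0],3.0]
    - [[0,0,-16],[0,0,0],3.0]

```text
time: 15.4
ee_pos: [0.4469, 0.2282, 0.189]
eef_rot: [1.0, 0.0, 0.002, -0.001]
ft_force: [1.3, 0.6, -1.1]
width: 0.0334
```

```bash
python3 st.py .626 .1035 .2
```

```text
t 15.4 pos [0.4469 0.2282 0.189 ] w 0.0334 F [ 1.3  0.6 -1.1]
[[1.0, 0.0, 0.005], [0.0, -1.0, 0.001], [0.005, -0.001, -1.0]]
shift cm [17.91 12.48 -1.04]
```

Emit:
play_rows:
  moves:
    - [[4,2.8,0],[0,0,0],3.0]
    - [[8,5.6,0],[0,0,0],3.0]
    - [[12,8.4,0],[0,0,0],3.0]
    - [[15,10.5,0],[0,0,0],3.0]
    - [[17.2,12,0],[0,0,0],3.0]
    - [[17.9,12.4,2],[0,0,0],3.0]
    - [[17.9,12.4,5],[0,0,0],3.0]
    - [[17.9,12.4,7],[0,0,0],3.0]

```text
time: 16.4
ee_pos: [0.6232, 0.1039, 0.1129]
eef_rot: [1.0, 0.001, -0.001, 0.0]
ft_force: [-0.3, 0.7, -0.4]
width: 0.0333
```

Emit:
play_rows:
  moves:
    - [[0,0,0],[0,0,0],3.0]
    - [[0,0,0],[0,0,0],3.0]

```text
time: 16.65
ee_pos: [0.6252, 0.1038, 0.1164]
eef_rot: [1.0, 0.0, 0.001, -0.0]
ft_force: [1.3, -0.7, -0.1]
width: 0.0334
```

```bash
python3 st.py .626 .1035 .0775; python3 -c "
from h import *
save(camera('wrist'),'w8',(160,100,480,340),2);save(camera('side'),'s8',(150,180,350,330),4)"
```

```text
t 16.65 pos [0.6252 0.1038 0.1164] w 0.0334 F [ 1.3 -0.7 -0.1]
[[1.0, 0.0, 0.001], [0.0, -1.0, 0.0], [0.001, -0.0, -1.0]]
shift cm [0.07 0.03 3.89]
```

View pics/w8.png

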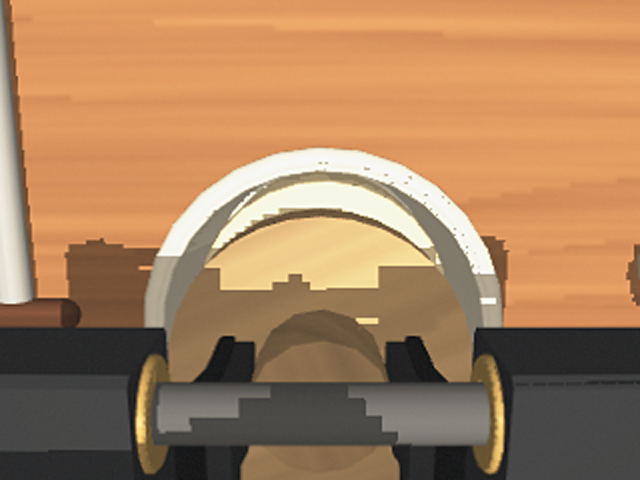

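View pics/s8.png

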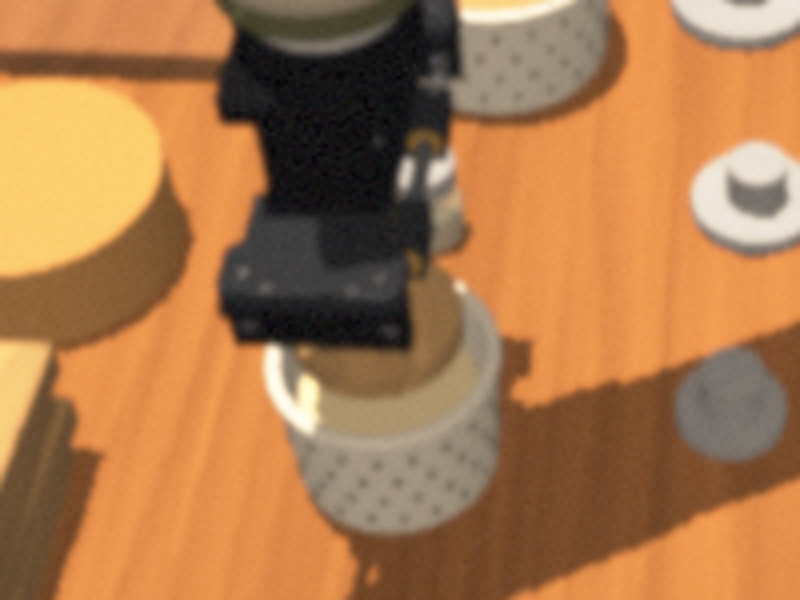

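Centred (rim 145–500 px, boss about 320 px in the crop). Lowering.

Emit:
play_rows:
  moves:
    - [[0.05,0,1],[0,0,0],3.0]
    - [[0.05,0,2],[0,0,0],3.0]
    - [[0.05,0,2.8],[0,0,0],3.0]
    - [[0.05,0,3.4],[0,0,0],3.0]
    - [[0.05,0,3.7],[0,0,0],3.0]
    - [[0.05,0,3.9],[0,0,0],3.0]
    - [[0.05,0,3.9],[0,0,0],3.0]

```text
time: 17.62
ee_pos: [0.6257, 0.1033, 0.0779]
eef_rot: [1.0, -0.0, 0.0, 0.0]
ft_force: [-4.6, -1.2, 9.0]
width: 0.0333
```

Emit:
play_rows:
  moves:
    - [[0,0,0],[0,0,0],4.0]
    - [[0,0,0],[0,0,0],4.8]
    - [[0,0,0],[0,0,0],4.8]
    - [[0,0,-1],[0,0,0],4.8]
    - [[0,0,-3],[0,0,0],5.5]
    - [[0,0,-7],[0,0,0],5.5]
    - [[0,0,-11],[0,0,0],5.5]
    - [[0,0,-13],[0,0,0],5.5]

```text
time: 18.62
ee_pos: [0.6263, 0.1038, 0.2103]
eef_rot: [1.0, 0.0, 0.002, -0.0]
ft_force: [1.0, 0.1, -0.2]
width: 0.0547
```

```bash
python3 st.py .457 -.259 .2; python3 wf.py follower_small .626 .1035 .052;  python3 -c "
from h import *
save(camera('wrist'),'w9')"
```

```text
t 18.62 pos [0.6263 0.1038 0.2103] w 0.0547 F [ 1.   0.1 -0.2]
[[1.0, 0.0, 0.004], [0.0, -1.0, 0.001], [0.004, -0.001, -1.0]]
shift cm [-16.94  36.28   0.94]
follower_small [0.6255 0.1032] 0.99 0.59 [321. 229.]
```

View pics/w9.png

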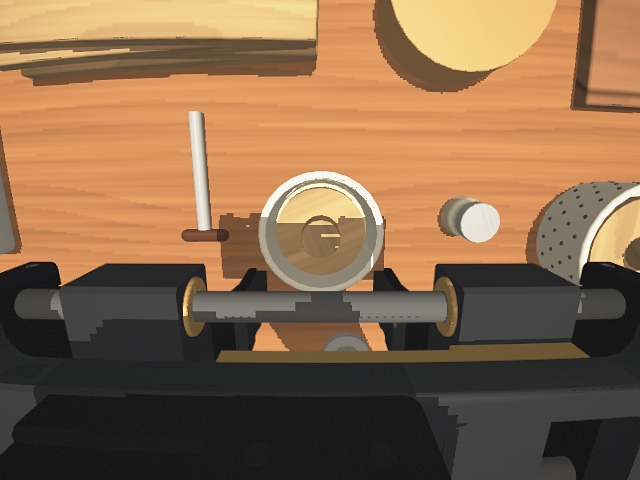

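follower_small is in place (321,230), flat. Now the largest weight.

Emit:
play_rows:
  moves:
    - [[-2.4,5.2,0],[0,0,0],5.5]
    - [[-4.8,10.4,0],[0,0,0],5.5]
    - [[-7.2,15.6,0],[0,0,0],5.5]
    - [[-9.6,20.8,0],[0,0,0],5.5]
    - [[-12,26,0],[0,0,0],5.5]
    - [[-14.4,31,0],[0,0,0],5.5]
    - [[-16.3,35.2,0],[0,0,0],5.5]
    - [[-16.9,36.2,0],[0,0,0],5.5]

```text
time: 19.77
ee_pos: [0.4538, -0.2619, 0.2048]
eef_rot: [1.0, -0.003, -0.001, -0.0]
ft_force: [0.8, 1.9, -0.7]
width: 0.0552
```

Emit:
play_rows:
  moves:
    - [[0,0,2],[0,0,0],5.5]
    - [[0,0,2],[0,0,0],5.5]
    - [[0,0,2],[0,0,0],5.5]

```text
time: 20.15
ee_pos: [0.4567, -0.258, 0.1866]
eef_rot: [1.0, 0.001, -0.0, -0.0]
ft_force: [-0.2, 0.0, -0.5]
width: 0.0551
```

```bash
python3 st.py .457 -.259 .016; python3 wf.py weight_large .457 -.259;  python3 -c "
from h import *
save(camera('wrist'),'w10')"
```

```text
t 20.15 pos [ 0.4567 -0.258   0.1866] w 0.0551 F [-0.2  0.  -0.5]
[[1.0, 0.001, -0.0], [0.001, -1.0, 0.001], [-0.0, -0.001, -1.0]]
shift cm [ 0.03  0.11 17.06]
weight_large [ 0.4574 -0.2602] 0.98 0.71 [322. 219.]
weight_large [0.6232 0.0943] 0.79 0.54 [ 5. 66.]
```

View pics/w10.png

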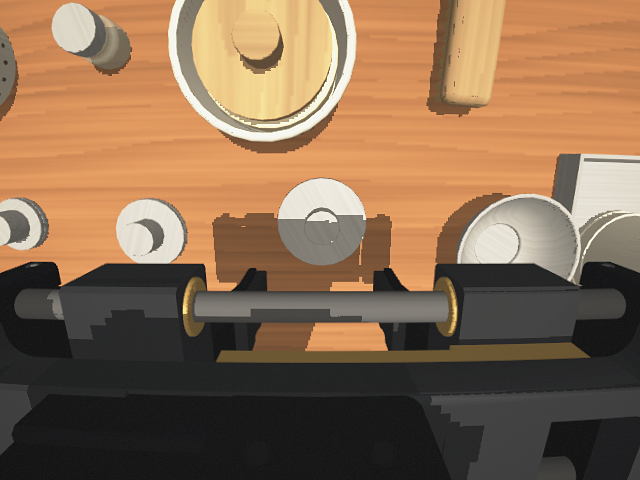

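The largest weight is at (322,221), aligned. I'll grip it firmly.

Emit:
play_rows:
  moves:
    - [[0.05,0.15,4],[0,0,0],5.5]
    - [[0.05,0.15,8],[0,0,0],5.5]
    - [[0.05,0.15,12],[0,0,0],5.5]
    - [[0.05,0.15,15],[0,0,0],5.5]
    - [[0.05,0.15,16.5],[0,0,0],5.5]
    - [[0.05,0.15,17],[0,0,0],5.5]
    - [[0.05,0.15,17],[0,0,0],5.5]
    - [[0.05,0.15,17],[0,0,0],5.5]
  grip_force: 45

```text
time: 21.3
ee_pos: [0.4576, -0.2606, 0.0176]
eef_rot: [1.0, -0.0, 0.001, 0.001]
ft_force: [-0.4, -0.4, -0.7]
width: 0.0548
```

Emit:
play_rows:
  moves:
    - [[0,0,0],[0,0,0],3.0]
    - [[0,0,0],[0,0,0],3.0]
    - [[0,0,0],[0,0,0],3.0]
    - [[0,0,0],[0,0,0],3.0]

```text
time: 21.8
ee_pos: [0.457, -0.2603, 0.0167]
eef_rot: [1.0, -0.0, 0.0, 0.0]
ft_force: [-0.8, 0.2, 1.5]
width: 0.0332
```

Emit:
play_rows:
  moves:
    - [[0,0,-1],[0,0,0],3.0]
    - [[0,0,-3],[0,0,0],3.0]
    - [[0,0,-7],[0,0,0],3.0]
    - [[0,0,-12],[0,0,0],3.0]
    - [[0,0,-16],[0,0,0],3.0]
    - [[0,0,-18.3],[0,0,0],3.0]
    - [[0,0,-18.3],[0,0,0],3.0]
    - [[0,0,-18.3],[0,0,0],3.0]

```text
time: 22.8
ee_pos: [0.4563, -0.2599, 0.1987]
eef_rot: [1.0, -0.0, -0.001, -0.0]
ft_force: [-0.4, -0.0, -7.4]
width: 0.0328
```

```bash
python3 st.py .6065 -.2137 .2; python3 -c "
from h import *
save(camera('wrist'),'w11')"
```

```text
t 22.8 pos [ 0.4563 -0.2599  0.1987] w 0.0328 F [-0.4 -0.  -7.4]
[[1.0, -0.0, -0.001], [-0.0, -1.0, 0.001], [-0.001, -0.001, -1.0]]
shift cm [15.02 -4.62 -0.15]
```

View pics/w11.png

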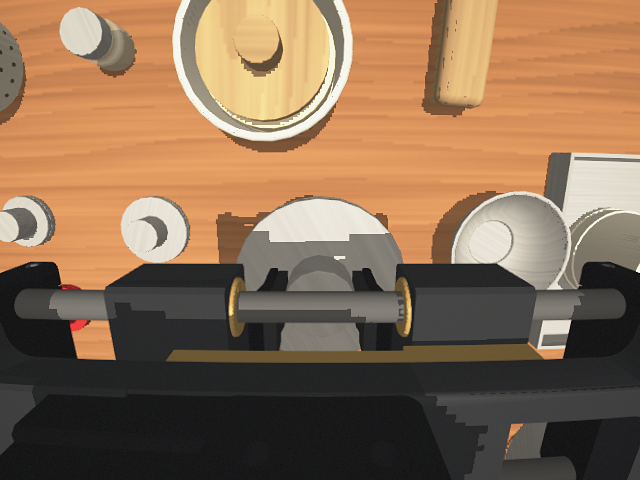

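Emit:
play_rows:
  moves:
    - [[3,-1,0],[0,0,0],3.0]
    - [[7,-2.2,0],[0,0,0],3.0]
    - [[11,-3.4,0],[0,0,0],3.0]
    - [[14,-4.4,0],[0,0,0],3.0]
    - [[15,-4.6,0],[0,0,0],3.0]
    - [[15,-4.6,2],[0,0,0],3.0]
    - [[15,-4.6,4],[0,0,0],3.0]
    - [[15,-4.6,5.5],[0,0,0],3.0]

```text
time: 23.85
ee_pos: [0.6053, -0.2151, 0.1422]
eef_rot: [1.0, -0.001, -0.001, 0.0]
ft_force: [-0.9, 0.0, -7.5]
width: 0.0333
```

Emit:
play_rows:
  moves:
    - [[0,0,0.5],[0,0,0],3.0]
    - [[0,0,1],[0,0,0],3.0]
    - [[0,0,1],[0,0,0],3.0]
    - [[0,0,1],[0,0,0],3.0]

```text
time: 24.35
ee_pos: [0.6073, -0.2143, 0.1351]
eef_rot: [1.0, -0.0, 0.0, 0.0]
ft_force: [-0.2, -0.3, -7.1]
width: 0.0331
```

```bash
python3 st.py .6065 -.2137 .1087; python3 -c "
from h import *
save(camera('wrist'),'w12',(160,100,480,340),2);save(camera('side'),'s12',(180,80,380,230),4)"
```

```text
t 24.35 pos [ 0.6073 -0.2143  0.1351] w 0.0331 F [-0.2 -0.3 -7.1]
[[1.0, -0.0, 0.001], [-0.0, -1.0, -0.0], [0.001, 0.0, -1.0]]
shift cm [-0.08 -0.06  2.64]
```

View pics/w12.png

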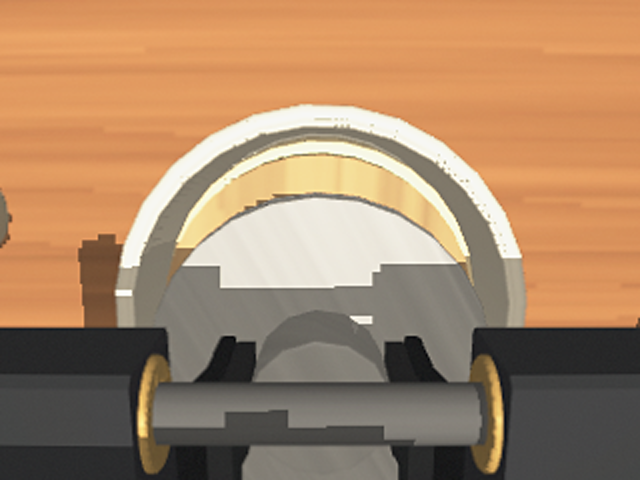

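View pics/s12.png

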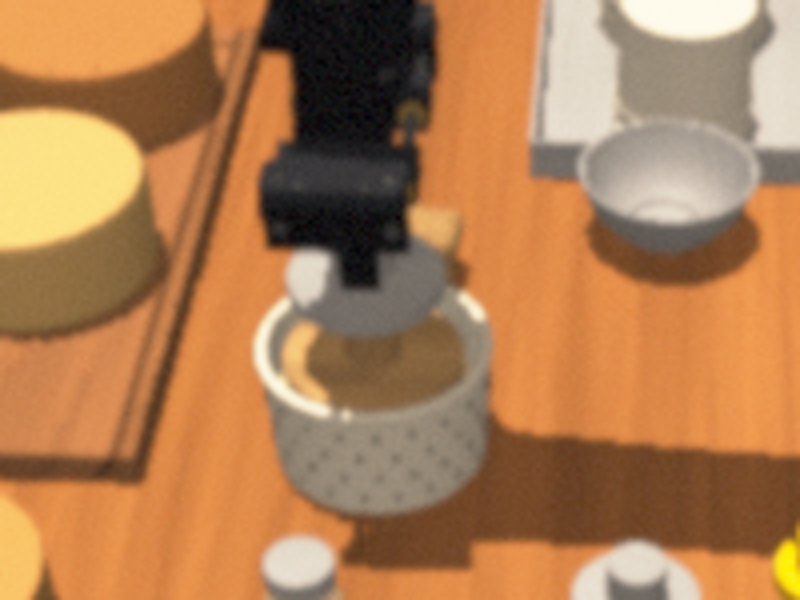

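Concentric in both views. Lowering slowly, with a force check before contact.

Emit:
play_rows:
  moves:
    - [[-0.05,0,0.7],[0,0,0],3.0]
    - [[-0.05,0,1.3],[0,0,0],3.0]
    - [[-0.05,0,1.8],[0,0,0],3.0]
    - [[-0.05,0,2.1],[0,0,0],3.0]
    - [[-0.05,0,2.3],[0,0,0],3.0]
    - [[-0.05,0,2.4],[0,0,0],3.0]
    - [[-0.05,0,2.4],[0,0,0],3.0]

```text
time: 25.32
ee_pos: [0.6065, -0.2143, 0.1106]
eef_rot: [1.0, -0.0, 0.0, 0.0]
ft_force: [-0.5, 0.7, -6.7]
width: 0.033
```

Emit:
play_rows:
  moves:
    - [[0,0,0.1],[0,0,0],3.0]
    - [[0,0,0.15],[0,0,0],3.0]
    - [[0,0,0.2],[0,0,0],3.0]
    - [[0,0,0.2],[0,0,0],3.0]

```text
time: 25.82
ee_pos: [0.6065, -0.2143, 0.1088]
eef_rot: [1.0, -0.0, 0.0, 0.0]
ft_force: [-1.5, -0.0, -3.8]
width: 0.0332
```

Emit:
play_rows:
  moves:
    - [[0,0,0.05],[0,0,0],3.0]
    - [[0,0,0.05],[0,0,0],3.4]
    - [[0,0,0.05],[0,0,0],4.2]
    - [[0,0,0.05],[0,0,0],5.0]
    - [[0,0,-1],[0,0,0],5.0]
    - [[0,0,-4],[0,0,0],5.5]
    - [[0,0,-8],[0,0,0],5.5]
    - [[0,0,-10],[0,0,0],5.5]

```text
time: 26.82
ee_pos: [0.6074, -0.2142, 0.2116]
eef_rot: [1.0, -0.0, 0.002, 0.001]
ft_force: [-0.2, -0.7, 0.1]
width: 0.0548
```

```bash
python3 st.py .446 -.077 .21; python3 wf.py weight_large .6065 -.2137 .092;  python3 -c "
from h import *
save(camera('wrist'),'w13')"
```

```text
t 26.82 pos [ 0.6074 -0.2142  0.2116] w 0.0548 F [-0.2 -0.7  0.1]
[[1.0, -0.0, 0.003], [-0.0, -1.0, -0.001], [0.003, 0.001, -1.0]]
shift cm [-16.15 -13.72   0.09]
weight_large [ 0.6068 -0.2142] 0.98 0.72 [320. 235.]
```

View pics/w13.png

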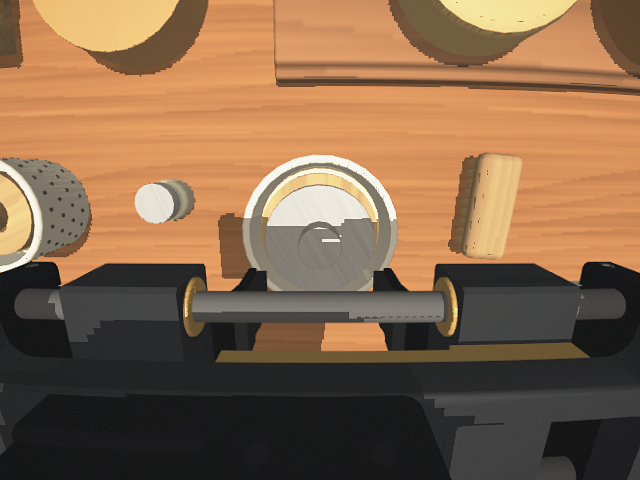

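The large weight sits level at (320,238), and the fit at z=0.092 has IoU 0.98. Now the middle weight.

Emit:
play_rows:
  moves:
    - [[-4,-3.4,0],[0,0,0],5.5]
    - [[-8,-6.8,0],[0,0,0],5.5]
    - [[-12,-10.2,0],[0,0,0],5.5]
    - [[-15,-12.8,0],[0,0,0],5.5]
    - [[-16.1,-13.7,2],[0,0,0],5.5]
    - [[-16.1,-13.7,2],[0,0,0],5.5]
    - [[-16.1,-13.7,2],[0,0,0],5.5]

```text
time: 27.85
ee_pos: [0.4458, -0.0778, 0.1885]
eef_rot: [1.0, -0.0, -0.0, -0.0]
ft_force: [-0.0, -0.1, 0.5]
width: 0.0548
```

```bash
python3 st.py .446 -.077 .0165; python3 wf.py weight_medium .446 -.077;  python3 -c "
from h import *
save(camera('wrist'),'w14')"
```

```text
t 27.85 pos [ 0.4458 -0.0778  0.1885] w 0.0548 F [-0.  -0.1  0.5]
[[1.0, -0.001, -0.0], [-0.001, -1.0, 0.001], [-0.0, -0.001, -1.0]]
shift cm [ 0.02 -0.07 17.2 ]
```

View pics/w14.png

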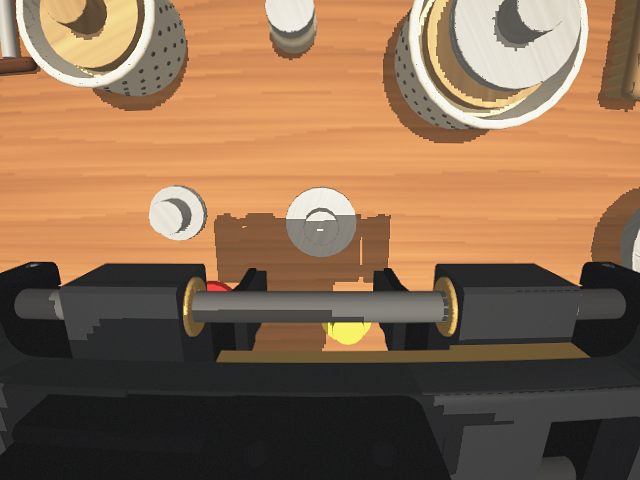

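The middle weight is at (321,221), aligned the same as before. Descending.

Emit:
play_rows:
  moves:
    - [[0,0,4],[0,0,0],5.5]
    - [[0,0,8],[0,0,0],5.5]
    - [[0,0,12],[0,0,0],5.5]
    - [[0,0,15],[0,0,0],5.5]
    - [[0,0,16.6],[0,0,0],5.5]
    - [[0,0,17.15],[0,0,0],5.5]
    - [[0,0,17.15],[0,0,0],5.5]
    - [[0,0,17.15],[0,0,0],5.5]

```text
time: 29.0
ee_pos: [0.4463, -0.0775, 0.018]
eef_rot: [1.0, -0.0, 0.001, 0.0]
ft_force: [-0.7, 0.0, -0.8]
width: 0.0553
```

Emit:
play_rows:
  moves:
    - [[0,0,0],[0,0,0],3.0]
    - [[0,0,0],[0,0,0],3.0]
    - [[0,0,0],[0,0,0],3.0]
    - [[0,0,0],[0,0,0],3.0]

```text
time: 29.5
ee_pos: [0.4456, -0.0777, 0.0173]
eef_rot: [1.0, -0.0, 0.0, 0.0]
ft_force: [-0.1, -3.4, 2.6]
width: 0.0332
```

Emit:
play_rows:
  moves:
    - [[0,0,-1],[0,0,0],3.0]
    - [[0,0,-3],[0,0,0],3.0]
    - [[0,0,-7],[0,0,0],3.0]
    - [[0,0,-12],[0,0,0],3.0]
    - [[0,0,-16],[0,0,0],3.0]
    - [[0,0,-19.5],[0,0,0],3.0]
    - [[0,0,-19.5],[0,0,0],3.0]
    - [[0,0,-19.5],[0,0,0],3.0]

```text
time: 30.5
ee_pos: [0.4446, -0.077, 0.2108]
eef_rot: [1.0, 0.0, -0.001, -0.0]
ft_force: [0.3, 0.1, -5.0]
width: 0.0331
```

```bash
python3 st.py .6068 -.214 .21
```

```text
t 30.5 pos [ 0.4446 -0.077   0.2108] w 0.0331 F [ 0.3  0.1 -5. ]
[[1.0, 0.0, -0.002], [0.0, -1.0, 0.0], [-0.002, -0.0, -1.0]]
shift cm [16.22 13.7   0.05]
```

Emit:
play_rows:
  moves:
    - [[3,2.5,0],[0,0,0],3.0]
    - [[7,5.9,0],[0,0,0],3.0]
    - [[11,9.3,0],[0,0,0],3.0]
    - [[14,11.9,0],[0,0,0],3.0]
    - [[16.1,13.65,0],[0,0,0],3.0]
    - [[16.1,13.65,2],[0,0,0],3.0]
    - [[16.1,13.65,4],[0,0,0],3.0]
    - [[16.1,13.65,4.5],[0,0,0],3.0]

```text
time: 31.5
ee_pos: [0.6047, -0.2129, 0.1643]
eef_rot: [1.0, 0.0, -0.002, -0.001]
ft_force: [0.4, -0.4, -4.9]
width: 0.0332
```

Emit:
play_rows:
  moves:
    - [[0,0,0],[0,0,0],3.0]
    - [[0,0,0],[0,0,0],3.0]
    - [[0,0,0],[0,0,0],3.0]

```text
time: 31.88
ee_pos: [0.6067, -0.2138, 0.1679]
eef_rot: [1.0, -0.0, 0.001, 0.0]
ft_force: [0.0, -0.0, -5.5]
width: 0.0332
```

```bash
python3 st.py .6068 -.214 .1413; python3 -c "
from h import *
save(camera('wrist'),'w15',(160,100,480,340),2);save(camera('side'),'s15',(180,80,380,230),4)"
```

```text
t 31.88 pos [ 0.6067 -0.2138  0.1679] w 0.0332 F [ 0.  -0.  -5.5]
[[1.0, -0.0, 0.001], [-0.0, -1.0, -0.001], [0.001, 0.001, -1.0]]
shift cm [0.   0.02 2.66]
```

View pics/w15.png

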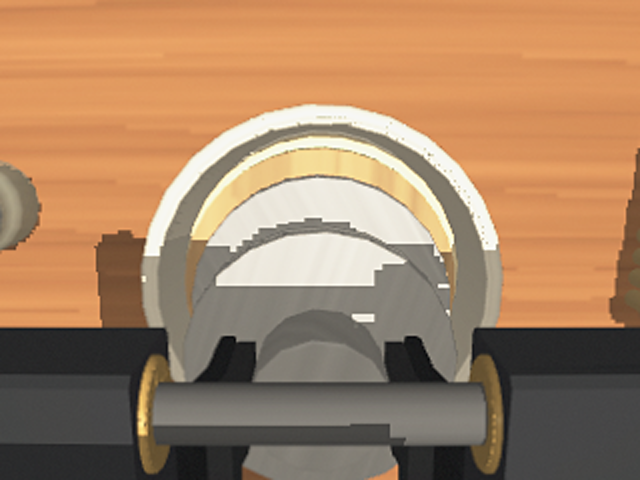

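View pics/s15.png

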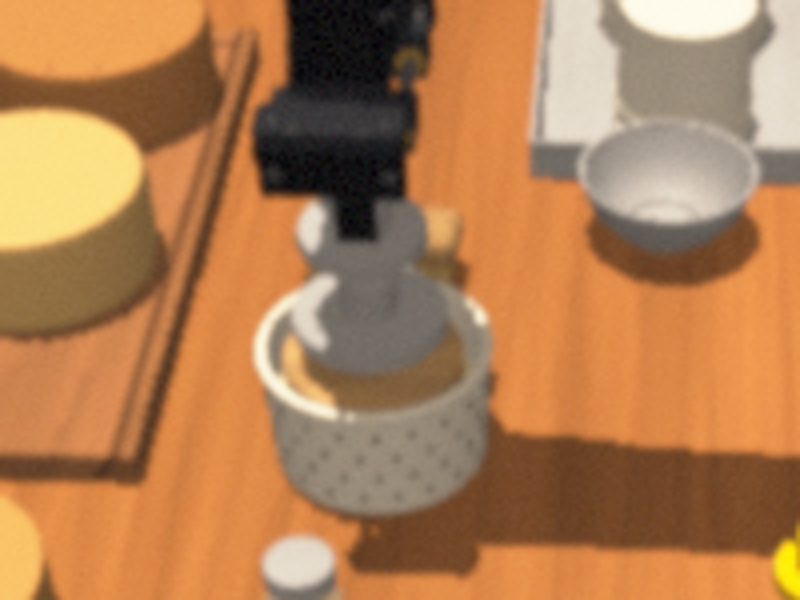

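Aligned with the large weight. Lowering gently.

Emit:
play_rows:
  moves:
    - [[0,0,0.7],[0,0,0],3.0]
    - [[0,0,1.3],[0,0,0],3.0]
    - [[0,0,1.8],[0,0,0],3.0]
    - [[0,0,2.1],[0,0,0],3.0]
    - [[0,0,2.3],[0,0,0],3.0]
    - [[0,0,2.4],[0,0,0],3.0]
    - [[0,0,2.4],[0,0,0],3.0]

```text
time: 32.85
ee_pos: [0.6065, -0.2138, 0.1431]
eef_rot: [1.0, -0.0, 0.0, 0.0]
ft_force: [0.1, -0.7, -4.7]
width: 0.0331
```

Emit:
play_rows:
  moves:
    - [[0,0,0.1],[0,0,0],3.0]
    - [[0,0,0.15],[0,0,0],3.0]
    - [[0,0,0.2],[0,0,0],3.0]
    - [[0,0,0.2],[0,0,0],3.0]

```text
time: 33.35
ee_pos: [0.6065, -0.2138, 0.1414]
eef_rot: [1.0, -0.0, 0.0, 0.0]
ft_force: [-0.7, -0.8, -1.8]
width: 0.0331
```

Emit:
play_rows:
  moves:
    - [[0,0,0.05],[0,0,0],3.0]
    - [[0,0,0.05],[0,0,0],3.4]
    - [[0,0,0.05],[0,0,0],4.2]
    - [[0,0,0.05],[0,0,0],5.0]
    - [[0,0,-1],[0,0,0],5.0]
    - [[0,0,-4],[0,0,0],5.5]
    - [[0,0,-7],[0,0,0],5.5]
    - [[0,0,-9],[0,0,0],5.5]

```text
time: 34.35
ee_pos: [0.607, -0.2137, 0.2333]
eef_rot: [1.0, -0.0, 0.001, 0.0]
ft_force: [1.0, -0.9, -0.3]
width: 0.0546
```

```bash
python3 st.py .456 .0735 .22; python3 wf.py weight_medium .6065 -.2137 .124;  python3 -c "
from h import *
save(camera('wrist'),'w16')"
```

```text
t 34.35 pos [ 0.607  -0.2137  0.2333] w 0.0546 F [ 1.  -0.9 -0.3]
[[1.0, -0.0, 0.002], [-0.0, -1.0, -0.001], [0.002, 0.001, -1.0]]
shift cm [-15.1  -28.72   1.28]
weight_medium [ 0.607  -0.2136] 0.97 0.87 [319. 238.]
```

View pics/w16.png

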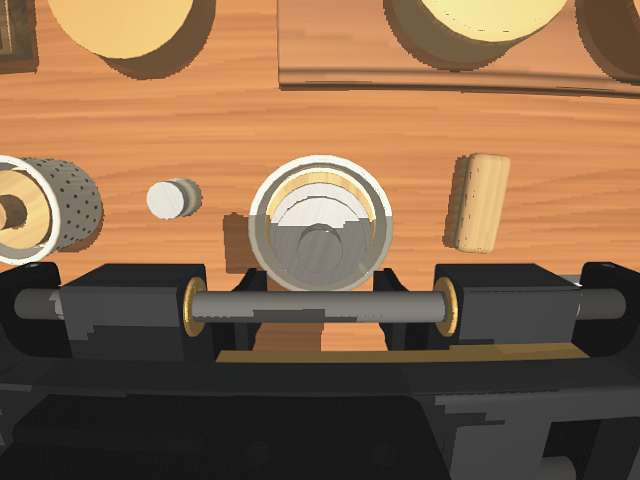

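The middle weight stands on the large one (320,245). Now the smallest, the bare steel one near world (.456, .0735).

Emit:
play_rows:
  moves:
    - [[-2.5,-4.8,0],[0,0,0],5.5]
    - [[-5.2,-9.9,0],[0,0,0],5.5]
    - [[-8,-15.2,0],[0,0,0],5.5]
    - [[-10.8,-20.5,0],[0,0,0],5.5]
    - [[-13.5,-25.7,0],[0,0,0],5.5]
    - [[-15.1,-28.7,2],[0,0,0],5.5]
    - [[-15.1,-28.7,4.5],[0,0,0],5.5]
    - [[-15.1,-28.7,4.5],[0,0,0],5.5]

```text
time: 35.5
ee_pos: [0.4539, 0.0729, 0.1841]
eef_rot: [1.0, 0.0, -0.002, 0.0]
ft_force: [0.2, 0.2, 0.2]
width: 0.0549
```

Emit:
play_rows:
  moves:
    - [[0,0,0],[0,0,0],5.5]
    - [[0,0,0],[0,0,0],5.5]

```text
time: 35.75
ee_pos: [0.4561, 0.073, 0.1867]
eef_rot: [1.0, -0.001, 0.0, -0.0]
ft_force: [-0.6, 0.3, 0.3]
width: 0.0548
```

```bash
python3 st.py .456 .0735 .017; python3 wf.py weight_small .456 .0735;  python3 -c "
from h import *
save(camera('wrist'),'w17')"
```

```text
t 35.75 pos [0.4561 0.073  0.1867] w 0.0548 F [-0.6  0.3  0.3]
[[1.0, -0.001, 0.001], [-0.001, -1.0, 0.0], [0.001, -0.0, -1.0]]
shift cm [-0.02 -0.05 16.97]
weight_small [0.3319 0.0427] 0.32 0.94 [347. 333.]
weight_small [0.4564 0.0717] 0.96 0.66 [322. 222.]
```

View pics/w17.png

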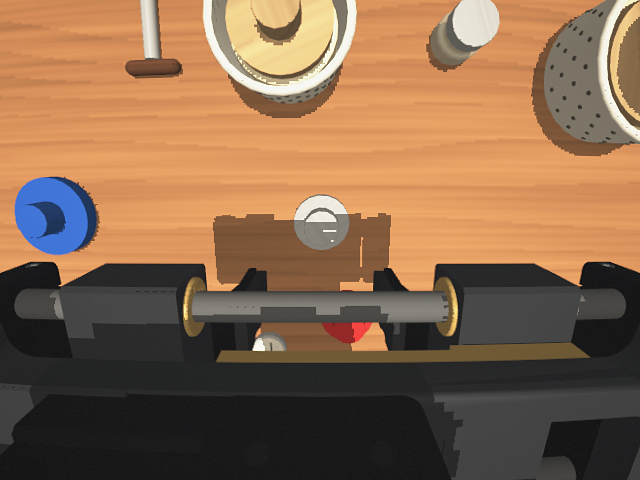

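The steel weight is at (322,222). The network's higher-confidence hit at (347,333) is the red look-alike, about 11 cm behind. Taking the steel one.

Emit:
play_rows:
  moves:
    - [[0,0.05,4],[0,0,0],5.5]
    - [[0,0.05,8],[0,0,0],5.5]
    - [[0,0.05,12],[0,0,0],5.5]
    - [[0,0.05,15],[0,0,0],5.5]
    - [[0,0.05,16.5],[0,0,0],5.5]
    - [[0,0.05,17],[0,0,0],5.5]
    - [[0,0.05,17],[0,0,0],5.5]
    - [[0,0.05,17],[0,0,0],5.5]

```text
time: 36.9
ee_pos: [0.4563, 0.0727, 0.017]
eef_rot: [1.0, -0.0, 0.001, 0.0]
ft_force: [-0.3, -0.6, -0.1]
width: 0.0553
```

Emit:
play_rows:
  moves:
    - [[0,0,0],[0,0,0],3.0]
    - [[0,0,0],[0,0,0],3.0]
    - [[0,0,0],[0,0,0],3.0]
    - [[0,0,0],[0,0,0],3.0]

```text
time: 37.4
ee_pos: [0.4556, 0.0725, 0.0162]
eef_rot: [1.0, -0.0, 0.0, 0.0]
ft_force: [0.2, -1.9, 2.8]
width: 0.033
```

Emit:
play_rows:
  moves:
    - [[0,0,-1],[0,0,0],3.0]
    - [[0,0,-3],[0,0,0],3.0]
    - [[0,0,-7],[0,0,0],3.0]
    - [[0,0,-12],[0,0,0],3.0]
    - [[0,0,-16],[0,0,0],3.0]
    - [[0,0,-18],[0,0,0],3.0]
    - [[0,0,-18],[0,0,0],3.0]
    - [[0,0,-18],[0,0,0],3.0]

```text
time: 38.4
ee_pos: [0.4548, 0.0727, 0.1951]
eef_rot: [1.0, -0.0, -0.001, 0.0]
ft_force: [-0.2, 0.7, -4.2]
width: 0.0335
```

```bash
python3 st.py .6257 .1032 .2
```

```text
t 38.4 pos [0.4548 0.0727 0.1951] w 0.0335 F [-0.2  0.7 -4.2]
[[1.0, -0.0, -0.001], [-0.0, -1.0, -0.0], [-0.001, 0.0, -1.0]]
shift cm [17.09 -3.05 -0.52]
```

Emit:
play_rows:
  moves:
    - [[3,-0.5,0],[0,0,0],3.0]
    - [[7.5,-1.4,0],[0,0,0],3.0]
    - [[12,-2.2,0],[0,0,0],3.0]
    - [[15.5,-2.8,0],[0,0,0],3.0]
    - [[17,-3.05,0],[0,0,0],3.0]
    - [[17,-3.05,2],[0,0,0],3.0]
    - [[17,-3.05,4],[0,0,0],3.0]
    - [[17,-3.05,6],[0,0,0],3.0]

```text
time: 39.4
ee_pos: [0.6244, 0.1027, 0.1338]
eef_rot: [1.0, -0.0, -0.001, 0.0]
ft_force: [0.2, -0.5, -3.3]
width: 0.0326
```

Emit:
play_rows:
  moves:
    - [[0,0,0],[0,0,0],3.0]
    - [[0,0,0],[0,0,0],3.0]
    - [[0,0,0],[0,0,0],3.0]

```text
time: 39.78
ee_pos: [0.626, 0.1033, 0.137]
eef_rot: [1.0, -0.0, 0.001, -0.0]
ft_force: [-0.6, -0.6, -2.7]
width: 0.0332
```

```bash
python3 st.py .6257 .1032 .1082; python3 -c "
from h import *
save(camera('wrist'),'w18',(160,100,480,340),2);save(camera('side'),'s18',(150,180,350,330),4)"
```

```text
t 39.77 pos [0.626  0.1033 0.137 ] w 0.0332 F [-0.6 -0.6 -2.7]
[[1.0, -0.0, 0.002], [-0.0, -1.0, 0.0], [0.002, -0.0, -1.0]]
shift cm [-0.03  0.01  2.88]
```

View pics/w18.png

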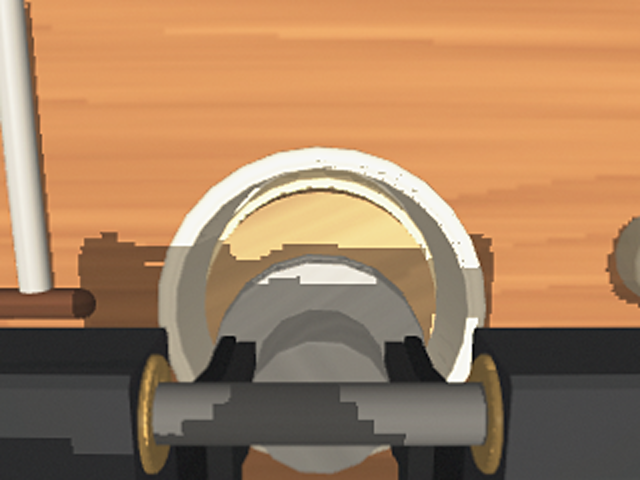

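View pics/s18.png

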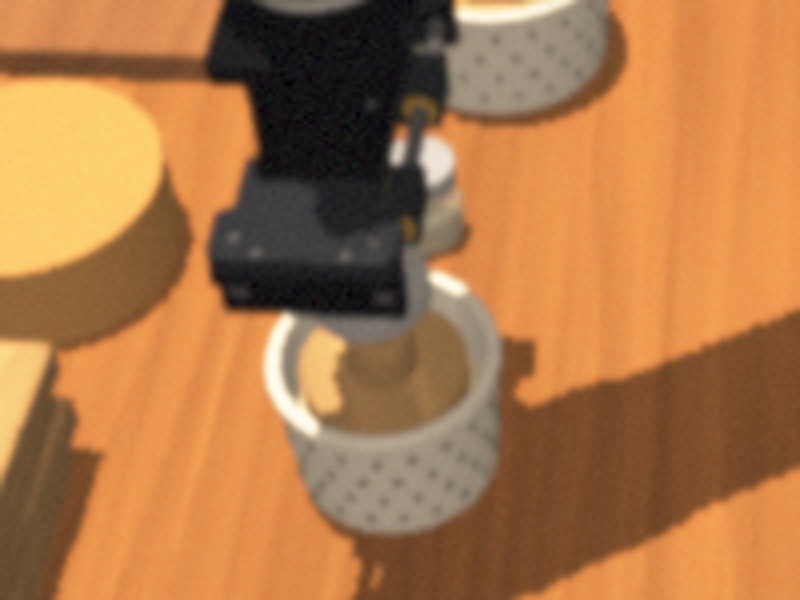

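Aligned. Lowering gently.

Emit:
play_rows:
  moves:
    - [[0,0,0.8],[0,0,0],3.0]
    - [[0,0,1.5],[0,0,0],3.0]
    - [[0,0,2.0],[0,0,0],3.0]
    - [[0,0,2.3],[0,0,0],3.0]
    - [[0,0,2.5],[0,0,0],3.0]
    - [[0,0,2.6],[0,0,0],3.0]
    - [[0,0,2.6],[0,0,0],3.0]

```text
time: 40.75
ee_pos: [0.6256, 0.1032, 0.1101]
eef_rot: [1.0, -0.0, 0.0, 0.0]
ft_force: [-0.6, 0.5, -3.1]
width: 0.0331
```

Emit:
play_rows:
  moves:
    - [[0,0,0.1],[0,0,0],3.0]
    - [[0,0,0.15],[0,0,0],3.0]
    - [[0,0,0.2],[0,0,0],3.0]
    - [[0,0,0.2],[0,0,0],3.0]

```text
time: 41.25
ee_pos: [0.6256, 0.1032, 0.1083]
eef_rot: [1.0, -0.0, 0.0, 0.0]
ft_force: [-0.8, -0.4, 0.5]
width: 0.0332
```

Contact: the load has come off the wrist (0.5 N). Releasing.

Emit:
play_rows:
  moves:
    - [[0,0,0],[0,0,0],3.0]
    - [[0,0,0],[0,0,0],3.4]
    - [[0,0,0],[0,0,0],4.2]
    - [[0,0,0],[0,0,0],5.0]
    - [[0,0,-1],[0,0,0],5.0]
    - [[0,0,-4],[0,0,0],5.5]
    - [[0,0,-8],[0,0,0],5.5]
    - [[0,0,-12],[0,0,0],5.5]

```text
time: 42.25
ee_pos: [0.6255, 0.1033, 0.2301]
eef_rot: [1.0, 0.0, 0.0, -0.0]
ft_force: [1.0, -0.2, 0.0]
width: 0.0546
```

```bash
python3 wf.py weight_small .626 .1035 .092;  python3 -c "
from h import *
save(camera('wrist'),'w19')"
```

```text
weight_small [0.6261 0.1033] 0.96 0.61 [319. 233.]
```

Emit:
play_rows:
  moves:
    - [[-4,0,0],[0,0,0],5.5]
    - [[-9,0,0],[0,0,0],5.5]
    - [[-14,0,0],[0,0,0],5.5]
    - [[-19,0,-1],[0,0,0],5.5]
    - [[-22,0,-2],[0,0,0],5.5]
    - [[-22,0,-2],[0,0,0],5.5]
    - [[-22,0,-2],[0,0,0],5.5]

```text
time: 43.28
ee_pos: [0.4057, 0.1027, 0.2478]
eef_rot: [1.0, -0.001, 0.0, 0.001]
ft_force: [0.2, -0.3, -0.8]
width: 0.0551
```

```bash
cat > fin.py <<'E'
from fit import *
G={"follower_large":(.6065,-.2137,.052),"weight_large":(.6065,-.2137,.092),"weight_medium":(.6065,-.2137,.124),"follower_small":(.6257,.1032,.052),"weight_small":(.6257,.1032,.092),"mould_large":(.6065,-.2137,0),"mould_small":(.6257,.1032,0),"jar":(.63,-.05,0)}
for v in("top","side"):
    p=camera(v); save(p,"fin_"+v)
    for n,g in G.items():
        for r in masks_of(p,n):
            xy,iou=fit(p,n,r["region"],g[:2],g[2])
            if np.hypot(*(xy-g[:2]))<.03: print(v,n,np.round(xy,4),round(iou,2))
E
python3 fin.py; python3 st.py
```

```text
top weight_large [ 0.5881 -0.2021] 0.26
top weight_medium [ 0.6084 -0.2119] 0.95
top follower_small [0.6128 0.098 ] 0.35
top weight_small [0.6264 0.1057] 0.95
top mould_large [ 0.6051 -0.2142] 0.4
top mould_small [0.6311 0.1011] 0.4
top jar [ 0.6314 -0.051 ] 0.81
side weight_large [ 0.603  -0.1952] 0.5
side weight_medium [ 0.6051 -0.2114] 0.94
side follower_small [0.622  0.1124] 0.45
side weight_small [0.6256 0.1053] 0.95
side mould_small [0.618 0.122] 0.45
side jar [ 0.6304 -0.0508] 0.84
t 44.17 pos [0.4055 0.1033 0.248 ] w 0.0552 F [ 0.  -0.7  0.1]
[[1.0, -0.0, 0.0], [-0.0, -1.0, -0.0], [0.0, 0.0, -1.0]]
```

View pics/fin_side.png

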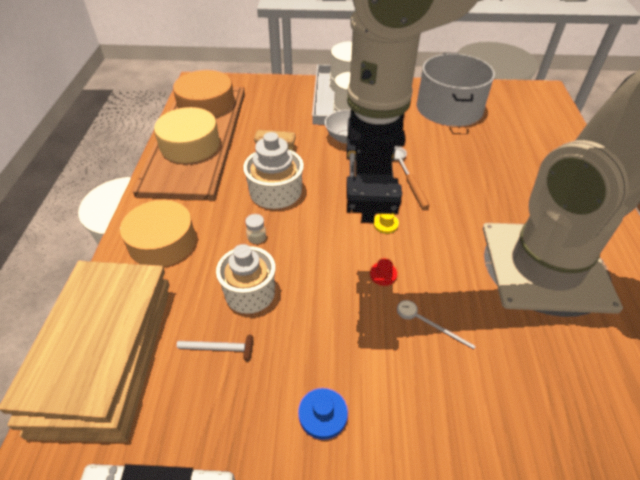

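View pics/fin_top.png

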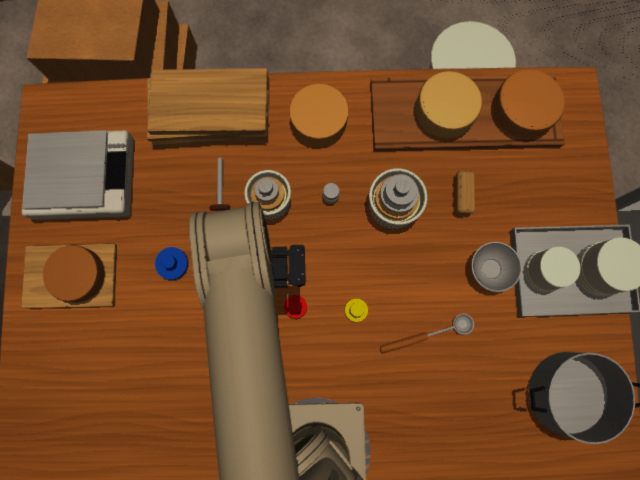

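Both stacks stand upright: the large one at (400,192) and the small one at (266,190) in the top view. Jar, brush, trier and look-alikes are where they started, and the gripper is clear. Handing in.

```bash
python3 -c "
from bench import close_job
print(close_job())"
```

```text
the job is handed in; nothing more can be done
None
```

The job is done and handed in at about 44 s of the 144 s allowed. Each follower lies in its own mould. The largest weight with the middle one on it stands on the large follower, and the smallest weight is on the small follower.

**Placing:** I lowered each weight slowly until it was touching the piece below, then opened the fingers. The wrist readings stayed within about 9 N of zero throughout.

**Checks that agreed:** The wrist camera, just after each release, put every piece within about 1 mm of its target at the expected seated height (overlap 0.96–0.99). In the final top and side views the middle and smallest weights still matched (overlap 0.94–0.95, within about 3 mm). The jar had not moved by more than 1 mm. By eye, the brush, trier, moulds and look-alikes were where they started, and the gripper was clear.

**Checks that disagreed:** In those same final views, the silhouette fits for the followers, moulds and largest weight gave poor overlaps (0.26–0.50) or nothing. These pieces are partly hidden by what is stacked on or in them. For them I relied on the earlier wrist fits and on the pictures. The moulds had no good final fit, only a check by eye.

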